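# Sleeve onto the banding wheel's spindle

## Task

A bare banding-wheel stand, its head taken off, is on the bench in front of the robot. Pick up the tall steel spacer sleeve, slide it down over the stand's upright spindle until it sits fully home and level on the shoulder at the spindle's foot, and let go. Leave the short collar where it lies.

Things in the scene. Friction and masses are not known exactly. Their poses are not given: they have to be found in the camera images.
- sleeve_mid (a point): Centre (half-way up, on the axis) of the tall spacer sleeve: a plain bare-steel tube standing upright on the bench, 46 mm outside diameter, 30 mm bore right through, 50 mm tall, about 0.12 kg, both ends alike. Its z axis is the tube's axis. Its underside is 25 mm below this point.
- collar_mid (a point): Centre of the short collar, a bystander that is to be left alone: same bare steel, 46 mm outside diameter and 30 mm bore, but only 20 mm tall, lying flat on the bench.
- spindle_foot (a point): Point on the spindle's axis at the top of the shoulder on which the sleeve must sit. The shoulder is a flat round steel disc, 58 mm across, on top of the stand's grey round cast base (136 mm across at the bench); it is 45 mm above the bench. z is up along the spindle. When the sleeve is home its centre is 25 mm above this point. The stand is fixed to the bench.
- spindle_top (a point): Tip of the stand's upright steel spindle, 65 mm above the shoulder and 110 mm above the bench. The spindle is 20 mm in diameter and its uppermost 15 mm taper to a 6 mm wide tip, so that the sleeve centres itself; the sleeve then has 5 mm of clearance all round.
There are look-alikes about, which are no part of the job. What is shaped like the part that bears spindle_foot but yellow is not meant.

How it is judged:
By the outcome, as a careful person would: the job done as asked, in the order asked, and still so for the second after the job is handed in, with the robot touching nothing.
It also fails if it takes over 38 s, if anything falls off the work surface, if the arm or the gripper's body presses on something with over 40 N, if the wrist force passes 120 N, or if a joint passes its speed limit or range.

## Robot

A 6-joint arm with a two-finger parallel gripper is mounted at the origin on the work surface; the furniture and walls round the work are solid. World frame = base frame: x ahead of the robot, y to its left, z up, the work surface at z = 0. Lengths are in m, angles in rad, forces in N, time in s.
With the tool pointing down it reaches from about 0.35 to 0.775 m from the base axis. Payload 7.3 kg.
Tool frame: the origin (TCP) lies where the fingers leave the gripper's body, on its centre line; the fingertips stand 66 mm ahead of it and the grasp point (between the pads) lies 47 mm ahead of it (robot.tips_ahead is the distance from the TCP to the fingertips, in m); z points along the fingers, y is the line along which they close (so a half turn about z gives the same grasp; the last joint's range is limited). The gripper opens to 92 mm and grips with 3 to 60 N. Pads are 19 mm wide; open, the fingers measure 130 mm over their backs; the gripper's body (75 mm by 190 mm) begins 47 mm behind the grasp point.
Start: joints at [1.005, 0.342, 1.524, -0, 1.275, -0.146], TCP at [0.214, 0.479, 0.292] pointing down, gripper open.
Joint ranges: [-2.53, 2.53], [-0.77, 2.02], [0.04, 2.7], [-1, 4.14], [0.28, 2.66], [-3.11, 3.11]. Speed limits (rad/s): [2.57, 2.57, 3.14, 3.14, 3.14, 3.14].

## Interface

Orientations are given as [roll, pitch, yaw] about the fixed x, y, z axes, in that order (R = Rz(yaw) Ry(pitch) Rx(roll)).
In Python, from cell import robot gives the robot as it stands.
- The arm moves only by the shell command python3 -m inch 'ROWS' [FORCE]. ROWS is a JSON object of lists of equal length, an entry for each row: "travel": the shift along the tool's x, y, z in mm, a list of three; "turn": the turn about the tool's z in units of 5 degrees (1.0 is 5 degrees); "claw": the closure, from -1 (fully open) to 1 (shut). A call has 1 to 12 rows; each row is the pose to reach, as a shift and turn from the pose commanded when the call began, along the tool's axes at that moment; what a row does not reach only later rows make up. A row lasts 1/10 s, in which the tool goes at most 50 mm and 8.59 degrees, less where a joint would pass 70% of its speed; a pose out of reach is approached as far as the arm can. A call with a gripper value outside its range is refused whole. The fingers move at their own pace and stop on an object; FORCE is the grip in N (left out, the last holds). Time passes only in rows, so rows that repeat a pose let the fingers close. It gives the time, the measured TCP pose, the force, the opening and the grip force at its end, in the units of the state.
- robot.observe(): the state, without advancing time (a new reading comes with each control period).
- robot.read_camera(name): name is "scene" or "top"; returns a dict with "pixels" (384x512x3 uint8, red, green, blue), "fx", "fy", "cx", "cy" (pixels), "cam_to_world" (4x4, takes a point from camera to world coordinates). Camera axes: x right, y down, z forward; pixel columns grow to the right and rows downward; lengths in m; the calibration is good to about 2 mm. A picture is of the moment at which its call begins. There is no depth.
- robot.hand_in(): hands the job in; it is judged then, once.
The state is a dict: "time": time; "qpos": joint angles; "qvel": joint speeds; "joint_efforts": joint torques, N m; "tool_pos": TCP position; "tool_rot": TCP orientation; "contact_force": force on the tool from outside, world axes, zero at the start; "torque": the same for the moment, N m; "opening": finger opening in m; "grip_force": force on a finger pad.
Only numpy, scipy, OpenCV 4.12 (cv2) and the standard library are available. Lean on these libraries where they do the work, as an engineer would, in place of code of your own. Each camera call takes 0.05 s, during which the arm holds its last target. There are 200 camera calls.

## Working session

There is one attempt and no reset: what is moved stays moved. The work goes in short steps, Python scripts to look and compute and a shell command to move; the robot and the scene stay as the last step left them, time stands still between calls to the robot, and variables do not carry over. Pictures are saved under pics/ and viewed, at most 10 in all, crops included, and the job is handed in when it is done.

```bash
mkdir -p pics; ls
python3 - <<'E'
from cell import robot
import cv2,numpy as np
np.set_printoptions(precision=4,suppress=True)
for n in("scene","top"):
    c=robot.read_camera(n); cv2.imwrite(f"pics/{n}0.png",c["pixels"][:,:,::-1]); print(n,c["fx"],c["fy"],c["cx"],c["cy"]); print(c["cam_to_world"])
s=robot.observe(); print(s)
E
```

```text
pics
scene 403.57528022920513 403.57528022920513 263.6327752768416 192.00251940141428
[[ 0.8694 -0.2844  0.4041 -0.0058]
 [-0.4942 -0.4991  0.7118 -0.5841]
 [-0.0008 -0.8185 -0.5745  0.7192]
 [ 0.      0.      0.      1.    ]]
top 480.6998737912993 480.6998737912993 260.252820731267 198.85494392652868
[[-0.0227 -0.9972  0.0713  0.3177]
 [-0.9997  0.0219 -0.0119  0.1812]
 [ 0.0104 -0.0716 -0.9974  1.5534]
 [ 0.      0.      0.      1.    ]]
{'time': 0.1, 'qpos': array([ 1.005 ,  0.3427,  1.5249,  0.    ,  1.2754, -0.146 ]), 'qvel': array([ 0.0007,  0.0009, -0.0027, -0.0002,  0.0002, -0.0021]), 'joint_efforts': array([  0.001 , -43.2004, -24.4696,   0.0718,   0.0527,  -0.0001]), 'tool_pos': array([0.2138, 0.4792, 0.2916]), 'tool_rot': array([-3.1403, -0.0002,  2.7218]), 'contact_force': array([-0.8571, -0.0007, -0.6235]), 'torque': array([-0.0034, -0.0363,  0.0085]), 'grip_force': 0.0, 'opening': 0.0919908720566322}
```

View pics/scene0.png

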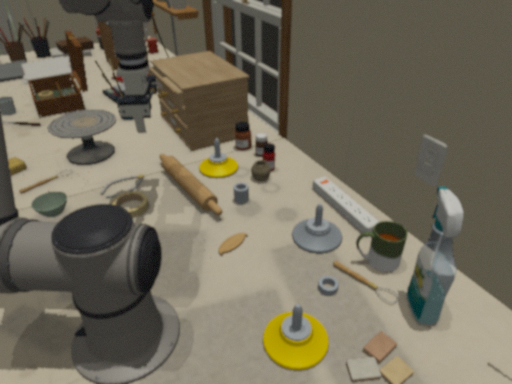

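View pics/top0.png

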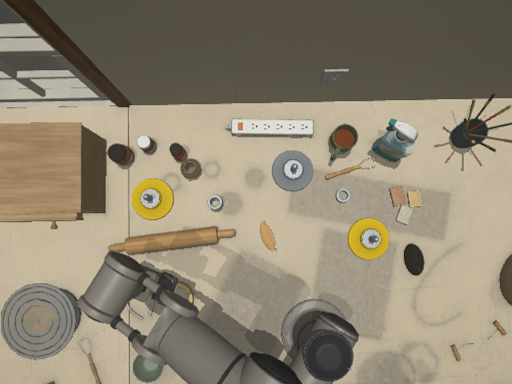

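The sleeve shows at top (215,202) and scene (241,193). The grey stand is at top (292,170) and scene (317,235), and the collar at top (343,196). The two yellow stands are decoys. I'll measure from enlarged crops.

```bash
cat > h.py <<'E'
import numpy as np,cv2
from cell import robot
np.set_printoptions(precision=4,suppress=True)
def ray(c,u,v,z):
    T=c["cam_to_world"]; d=T[:3,:3]@np.array([(u-c["cx"])/c["fx"],(v-c["cy"])/c["fy"],1]); o=T[:3,3]
    return o+d*(z-o[2])/d[2]
def px(c,p):
    T=c["cam_to_world"]; q=T[:3,:3].T@(np.array(p)-T[:3,3]); return np.array([c["fx"]*q[0]/q[2]+c["cx"],c["fy"]*q[1]/q[2]+c["cy"]])
E
python3 - <<'E'
from h import *
t=robot.read_camera("top"); s=robot.read_camera("scene")
np.save("t0.npy",t); np.save("s0.npy",s)
def crop(c,u,v,r,k): return cv2.resize(c["pixels"][v-r:v+r,u-r:u+r,::-1],(k,k),interpolation=cv2.INTER_NEAREST)
a=np.vstack([np.hstack([crop(t,215,202,15,300),crop(t,292,170,25,300)]),np.hstack([crop(s,241,193,15,300),crop(s,317,228,30,300)])])
cv2.imwrite("pics/c1.png",a)
E
```

```text
(no output)
```

View pics/c1.png

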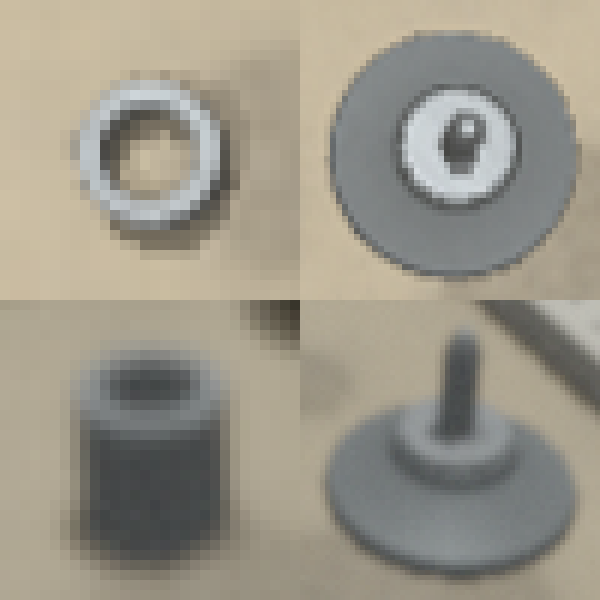

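The crops show the sleeve's bright rim and bore, and the stand's bright shoulder disc with the spindle leaning away through perspective. Next I'll fit masks and check both views against each other.

Run:
```python
from h import *
t=np.load("t0.npy",allow_pickle=True).item(); s=np.load("s0.npy",allow_pickle=True).item()
def fit(c,m,u,v,r):
    w=np.zeros_like(m);w[v-r:v+r,u-r:u+r]=m[v-r:v+r,u-r:u+r]
    k=max(cv2.findContours(w.astype(np.uint8),0,1)[0],key=cv2.contourArea)
    (x,y),(a,b),_=cv2.fitEllipse(cv2.convexHull(k)); return x,y,a+1,b+1
p=t["pixels"].astype(int); neutral=(p[:,:,0]-p[:,:,2])<12
bright=neutral&(p.sum(2)>480)
for n,u,v,r,z,d in[("sleeve",215,202,12,.05,.046),("shoulder",292,170,16,.045,.058),("collar",343,196,12,.02,.046)]:
    e=fit(t,bright,u,v,r); P=ray(t,*e[:2],z); print(n,np.array(e),P,"dia",np.array(e[2:])/t["fx"]*(1.55-z),"in scene",px(s,P))
e=fit(t,neutral,292,170,27); print("base",np.array(e),ray(t,*e[:2],.005),ray(t,*e[:2],.02))
print("scene picks: sleeve",ray(s,240.6,186.7,.05),"shoulder",ray(s,317.7,224.9,.045),"tip",ray(s,318.9,203.8,.11),"toptip",ray(t,292-25+(465-300)/6-.5,145+128/6-.5,.11))
# adjusted
```

```text
sleeve [214.2541 201.4265  14.5431  14.8673] [0.4203 0.3073 0.05  ] dia [0.0454 0.0464] in scene [240.0544 185.7581]
shoulder [292.8537 168.7351  18.798   18.8712] [0.5188 0.0578 0.045 ] dia [0.0589 0.0591] in scene [316.8643 223.4029]
collar [343.0651 194.6559  14.0955  14.3055] [ 0.435 -0.103  0.02 ] dia [0.0449 0.0455] in scene [327.5124 282.4606]
base [292.0364 170.4135  41.6045  41.9849] [0.5187 0.0574 0.005 ] [0.5167 0.0586 0.02  ]
scene picks: sleeve [0.4194 0.3021 0.05  ] shoulder [0.517  0.0518 0.045 ] tip [0.5182 0.0566 0.11  ] toptip [0.5189 0.0594 0.11  ]
```

Both views agree: sleeve at about (0.420, 0.306), stand at about (0.518, 0.057), and the diameters check out. The current yaw (fingers along (0.41, 0.91)) clears the neighbours, so I'll hover above the sleeve.

```bash
cat >> h.py <<'E'
from scipy.spatial.transform import Rotation
def to(x,y,z):
    s=robot.observe(); R=Rotation.from_euler("xyz",s["tool_rot"]).as_matrix()
    print("travel mm",1000*R.T@(np.array([x,y,z])-s["tool_pos"]),"at",s["tool_pos"],"t",s["time"],"F",s["contact_force"],"open",s["opening"],"grip",s["grip_force"])
E
python3 -c "
from h import *
to(.420,.306,.17)"
```

```text
travel mm [-258.8457  -74.1021  121.8473] at [0.2139 0.4793 0.2918] t 0.2 F [-0.1459 -0.9518 -0.0351] open 0.09142631006188695 grip 0.0
```

```bash
python3 -m inch '{"travel":[[-35,-10,0],[-75,-21,10],[-115,-33,30],[-155,-44,50],[-195,-56,75],[-230,-66,100],[-250,-72,115],[-259,-74,122],[-259,-74,122],[-259,-74,122]],"turn":[0,0,0,0,0,0,0,0,0,0],"claw":[-1,-1,-1,-1,-1,-1,-1,-1,-1,-1]}' 25
python3 - <<'E'
from h import *
to(.420,.306,.082)
t=robot.read_camera("top"); s=robot.read_camera("scene")
f=lambda c,u,v,r:cv2.resize(c["pixels"][v-r:v+r,u-r:u+r,::-1],(400,400))
cv2.imwrite("pics/c2.png",np.hstack([f(s,241,180,50),f(t,215,202,50)]))
E
```

```text
time: 1.2
tool_pos: [0.42, 0.307, 0.1708]
tool_rot: [3.141, 0.0, 2.722]
contact_force: [0.2, -0.1, 0.3]
opening: 0.0918
grip_force: 0.0
travel mm [-0.4315 -0.9701 88.7886] at [0.42   0.307  0.1708] t 1.2 F [ 0.1856 -0.0853  0.2556] open 0.09181195958290106 grip 0.0
```

View pics/c2.png

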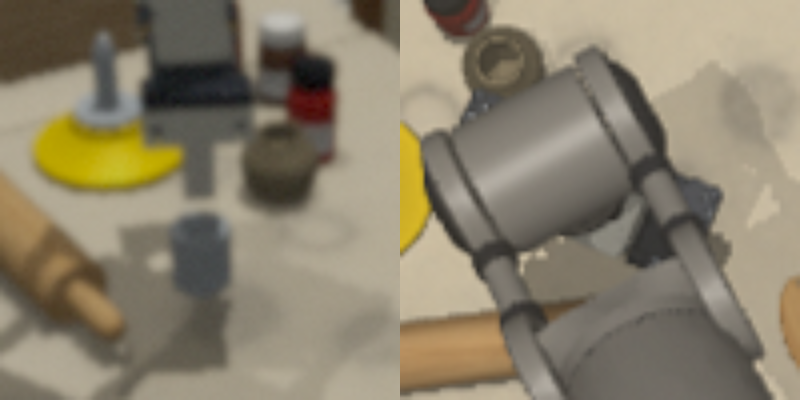

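The scene crop shows the finger centred over the sleeve (columns 200 and 201). I'll descend and grip.

```bash
python3 -m inch '{"travel":[[0,-1,20],[0,-1,45],[0,-1,65],[0,-1,80],[0,-1,88],[0,-1,88],[0,-1,88],[0,-1,88],[0,-1,88],[0,-1,88],[0,-1,88],[0,-1,88]],"turn":[0,0,0,0,0,0,0,0,0,0,0,0],"claw":[-1,-1,-1,-1,-1,-1,1,1,1,1,1,1]}' 25
```

```text
time: 2.5
tool_pos: [0.42, 0.3054, 0.0823]
tool_rot: [3.141, 0.0, 2.722]
contact_force: [-0.0, 2.4, 1.0]
opening: 0.0485
grip_force: 0.6
```

```bash
python3 -m inch '{"travel":[[0,0,0],[0,0,0],[0,0,0],[0,0,0]],"turn":[0,0,0,0],"claw":[1,1,1,1]}' 25
```

```text
time: 2.9
tool_pos: [0.4201, 0.3055, 0.0824]
tool_rot: [3.141, 0.0, 2.722]
contact_force: [0.5, 0.2, 1.8]
opening: 0.045
grip_force: 25.0
```

```bash
python3 -m inch '{"travel":[[0,0,-10],[0,0,-35],[0,0,-65],[0,0,-100],[0,0,-125],[0,0,-133],[0,0,-133]],"turn":[0,0,0,0,0,0,0],"claw":[1,1,1,1,1,1,1]}' 25
python3 - <<'E'
from h import *
to(.518,.057,.215)
s=robot.read_camera("scene")
g=px(s,robot.observe()["tool_pos"]-[0,0,.057]);print(g); u,v=g.astype(int)
cv2.imwrite("pics/c3.png",cv2.resize(s["pixels"][v-40:v+40,u-40:u+40,::-1],(480,480)))
E
```

```text
time: 3.6
tool_pos: [0.42, 0.3054, 0.2161]
tool_rot: [3.14, 0.001, 2.722]
contact_force: [-0.7, 0.2, -2.3]
opening: 0.0444
grip_force: 25.0
travel mm [-190.7201 -186.9283    1.0256] at [0.42   0.3054 0.2161] t 3.6 F [-0.7117  0.1635 -2.2745] open 0.04437338263764372 grip 24.999803224636707
[238.8454 154.2879]
```

View pics/c3.png

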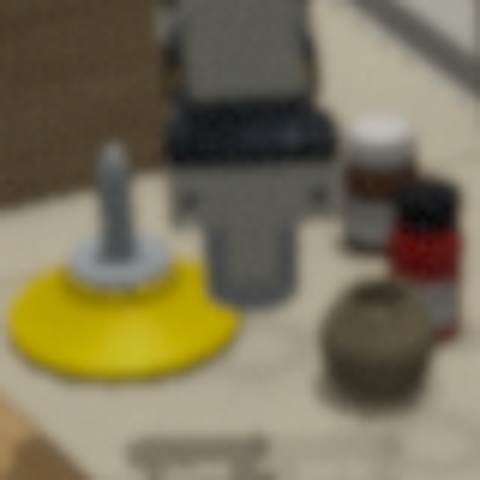

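The sleeve is held upright, at crop columns 207–298 under the gripper. I'll carry it over the spindle.

```bash
python3 -m inch '{"travel":[[-12,-12,0],[-38,-37,0],[-65,-64,0],[-92,-90,0],[-119,-117,0],[-146,-143,0],[-172,-168,0],[-186,-182,0],[-191,-187,0],[-191,-187,0],[-191,-187,0]],"turn":[0,0,0,0,0,0,0,0,0,0,0],"claw":[1,1,1,1,1,1,1,1,1,1,1]}' 25
python3 - <<'E'
from h import *
to(.5185,.0575,.13)
s=robot.read_camera("scene")
u,v=px(s,[.518,.057,.11]).astype(int); print(u,v)
cv2.imwrite("pics/c4.png",cv2.resize(s["pixels"][v-40:v+40,u-40:u+40,::-1],(560,560)))
E
```

```text
time: 4.75
tool_pos: [0.5174, 0.0576, 0.2144]
tool_rot: [-3.141, -0.002, 2.722]
contact_force: [-0.0, 0.8, -1.2]
opening: 0.0446
grip_force: 25.0
travel mm [-1.2391  0.373  84.3878] at [0.5174 0.0576 0.2144] t 4.75 F [-0.0079  0.7715 -1.2026] open 0.044561348963032356 grip 24.999858475348447
318 203
```

View pics/c4.png

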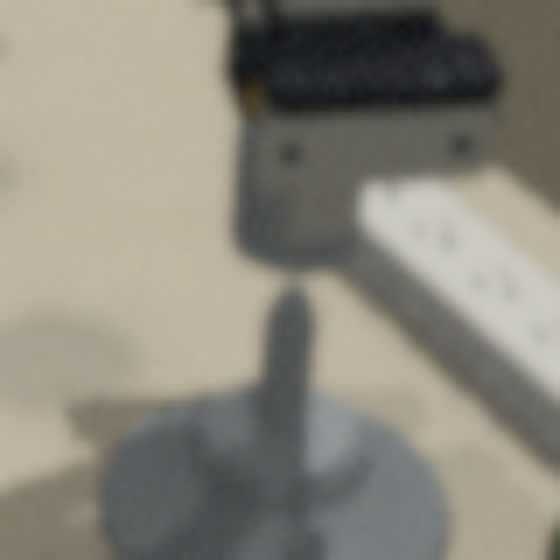

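The sleeve axis (crop column 296) lines up with the spindle (about 293 extrapolated), so the offset is under 1 mm. I'll lower it onto the tip and check the force.

```bash
python3 -m inch '{"travel":[[-1,0,10],[-1,0,22],[-1,0,32],[-1,0,40],[-1,0,46],[-1,0,46]],"turn":[0,0,0,0,0,0],"claw":[1,1,1,1,1,1]}' 25
```

```text
time: 5.4
tool_pos: [0.5186, 0.0564, 0.1681]
tool_rot: [-3.141, -0.002, 2.722]
contact_force: [0.1, -0.7, -0.9]
opening: 0.0449
grip_force: 25.0
```

```bash
python3 -m inch '{"travel":[[0,0,8],[0,0,16],[0,0,24],[0,0,31],[0,0,36],[0,0,38],[0,0,38]],"turn":[0,0,0,0,0,0,0],"claw":[1,1,1,1,1,1,1]}' 25
```

```text
time: 6.1
tool_pos: [0.519, 0.0564, 0.1309]
tool_rot: [-3.142, -0.0, 2.722]
contact_force: [0.0, -0.7, -1.7]
opening: 0.0445
grip_force: 25.0
```

```bash
python3 -m inch '{"travel":[[0,0,1.5],[0,0,2.5],[0,0,3.5],[0,0,3.5]],"turn":[0,0,0,0],"claw":[1,1,1,1]}' 25
```

```text
time: 6.5
tool_pos: [0.519, 0.0564, 0.1277]
tool_rot: [3.142, -0.0, 2.722]
contact_force: [-0.2, 0.2, -0.7]
opening: 0.0447
grip_force: 25.0
```

```bash
python3 -m inch '{"travel":[[0,0,0.5],[0,0,1],[0,0,1.5],[0,0,1.5]],"turn":[0,0,0,0],"claw":[1,1,1,1]}' 25
```

```text
time: 6.9
tool_pos: [0.5191, 0.0564, 0.1273]
tool_rot: [3.141, 0.001, 2.722]
contact_force: [-2.8, -0.5, 8.5]
opening: 0.0446
grip_force: 25.0
```

Contact came at the expected height with 8.5 N, so the sleeve is home. I'll release and then retreat.

```bash
python3 -m inch '{"travel":[[0,0,-0.5],[0,0,-0.5],[0,0,-0.5],[0,0,-0.5],[0,0,-0.5],[0,0,-0.5],[0,0,-0.5],[0,0,-0.5],[0,0,-0.5]],"turn":[0,0,0,0,0,0,0,0,0],"claw":[-0.5,-0.8,-1,-1,-1,-1,-1,-1,-1]}' 25
```

```text
time: 7.8
tool_pos: [0.519, 0.0564, 0.1267]
tool_rot: [3.142, -0.0, 2.722]
contact_force: [0.2, -0.2, -0.5]
opening: 0.0915
grip_force: 0.0
```

```bash
python3 -m inch '{"travel":[[0,0,-10],[0,0,-30],[0,0,-60],[0,0,-95],[30,30,-115],[60,60,-120],[95,95,-120],[125,125,-120],[145,145,-120],[150,150,-120],[150,150,-120]],"turn":[0,0,0,0,0,0,0,0,0,0,0],"claw":[-1,-1,-1,-1,-1,-1,-1,-1,-1,-1,-1]}' 25
python3 - <<'E'
from h import *
to(.5185,.0575,.13)
s=robot.read_camera("scene"); t=robot.read_camera("top")
f=lambda c,u,v,r:cv2.resize(c["pixels"][v-r:v+r,u-r:u+r,::-1],(400,400))
cv2.imwrite("pics/c5.png",np.hstack([f(s,318,232,60),f(t,310,175,50)]))
E
```

```text
time: 8.9
tool_pos: [0.4429, 0.2551, 0.2473]
tool_rot: [3.141, 0.001, 2.724]
contact_force: [0.1, -0.4, 0.0]
opening: 0.0919
grip_force: 0.0
travel mm [-149.1973 -150.0098  117.2995] at [0.4429 0.2551 0.2473] t 8.9 F [ 0.0716 -0.382   0.002 ] open 0.09192803694849136 grip 0.0
```

View pics/c5.png

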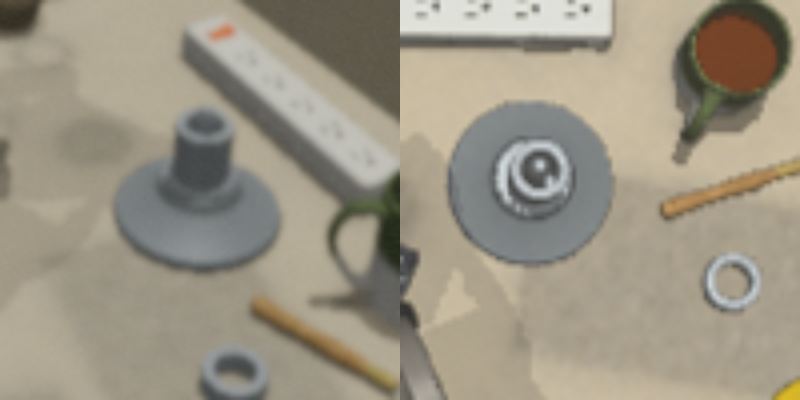

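The right crop shows the sleeve round the spindle on the grey stand (545,178) with the collar untouched (733,282). The left crop shows it upright, rim at (204,126). One quick numeric height check, then hand in.

Run:
```python
from h import *
s=robot.read_camera("scene"); t=robot.read_camera("top")
for z in(.095,.11):print(z,(px(s,[.519,.0565,z])-[258,172])*400/120,(px(t,[.519,.0565,z])-[260,125])*4)
p=t["pixels"].astype(int);b=((p[:,:,0]-p[:,:,2]<12)&(p.sum(2)>480))
cv2.imwrite("pics/c6.png",np.hstack([cv2.resize(s["pixels"][200:240,299:339,::-1],(400,400)),cv2.resize(t["pixels"][150:190,277:317,::-1],(400,400))]))
```

```text
0.095 [202.4304 121.5224] [138.2621 165.8142]
0.11 [203.9696 105.7636] [139.8781 163.0634]
```

View pics/c6.png

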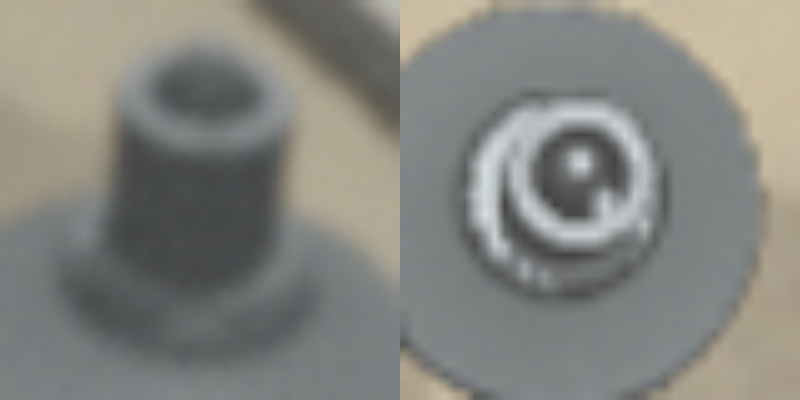

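The rim is at the predicted height for a seated sleeve, and the sides lean only as perspective predicts, so it is level. Handing in.

```bash
python3 -c "
from cell import robot
print(robot.hand_in())"
```

```text
the job is handed in; nothing more can be done
None
```

The tall sleeve is on the grey stand's spindle, seated level on the shoulder as far as the force and camera checks show; I let go, left the collar where it lay, and handed the job in at about 9 s on the robot's clock.

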